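Clamp a call-button unit in the test jig and set the load dial to its mark

TASK

Get the call-button unit lying in the test jig ready for its test: close the jig's sliding jaw (its red-handled crank drives it) until the unit is clamped fully home against the beige fence. Then turn the black dial on the load box until its white pointer line stands at the red mark. Do not shift the red mark, and leave the finished unit, the parts tray and the screwdriver where they are.

Things in the scene. Friction and masses are not known exactly. Their poses are not given: they have to be found in the camera images.
- jig: Test jig fixed to the bench: aluminium base plate 110 (x) x 250 (y) x 12 mm. Origin: centre of its underside, z up. At its +y end stands a beige fence, 34 mm high above the plate, 90 mm long in x, inner face at y = +107 mm. At its -y end a beige gear head 50 x 50 mm, top 52 mm above the bench, carries the crank. Jig and load box may lie to the robot's left or right, turned by up to 0.25 rad.
- jaw: Dark steel sliding jaw on the jig, 80 (x) x 22 (y) x 26 mm, five brass probe stubs on top. Origin: middle of its clamping face (facing the fence, jig +y), at the top of the base plate; in the jig frame it slides along y from -15 mm (fully open) towards the fence; it touches a unit that lies square against the fence at y = +27 mm.
- unit: The unit to test: white square plastic housing 80 x 80 x 24 mm with a red dome button on top (total height 41 mm), loose, 180 g. Origin: centre of its underside. It lies on the jig's base plate between jaw and fence, a little askew; square against the fence its origin is at y = +67 mm in the jig frame.
- crank (a joint): Angle of the crank (rad), 0 = jaw fully open; grows clockwise seen from above and closes the jaw by 12 mm per rad (stop at 3.9; about 3.5 when a unit is clamped). At 0 the crank arm points along the jig's +x. It stays where it is left, and moving the handle takes 4 to 8 N.
- crank_axis (a point): Point on the crank's vertical axis, 111 mm above the bench (level with the handle's top).
- handle_top (a point): Centre of the top of the crank's upright red handle: a round pin 14 mm in diameter and 48 mm high that spins freely on its own axis, 40 mm off the crank axis, its top 111 mm above the bench; it stands on a flat steel crank arm whose top is 63 mm above the bench.
- load_box: Beige load box 150 x 150 x 60 mm fixed to the bench with the dial in the middle of its top. Origin: centre of its underside, z up.
- knob (a joint): Angle of the black dial (rad), growing clockwise seen from above, stops at -0.3 and 3.3. At 0 the pointer is along the box's +x. It stays where it is left.
- knob_grip (a point): On the dial's vertical axis, at the top of its black grip bar, 101 mm above the bench. The bar is 56 mm long, 14 mm wide and 30 mm high, stands on a round skirt of 76 mm diameter (skirt's top 71 mm above the bench) and lies along the pointer direction. A white line on the bar and on the skirt's rim shows the pointer end.
- pointer_tip (a point): Outer end of the white pointer line at the skirt's rim, 39 mm from the dial axis, 70 mm above the bench. Turns with the dial.
- mark_tip (a point): Inner tip of the red mark, a wedge 18 mm long, 8 mm wide and 7 mm thick (its top 70 mm above the bench), on the ring round the dial; 39 mm from the dial axis, level with pointer_tip. The two points coincide when the dial is set.
- mark (a joint): Angle of the red mark, on the same scale as knob (rad, clockwise).
- finished_unit: Bystander: another unit just like it, on the bench beyond the jig. Origin: centre of its underside.
- parts_tray: Bystander: light grey compartment tray 100 x 140 x 35 mm with brass standoffs, on the bench. Origin: centre of its underside.
- driver: Bystander: screwdriver about 200 mm long with a red handle, lying on the bench between jig and load box. Origin: on its underside.
Mind the look-alikes: they are no part of the job. Of the things that look like the load_box, the smallest one is meant.

How it is judged (in metres and radians):
On the way, in this order (a step that is already met when the one before it is completed fails the run):
1. the jaw is closed on the unit, which lies square against the fence (y of jaw in the frame of jig above 0.0258 m and y of unit in the frame of jig between 0.0655 and 0.069 m and x of unit in the frame of jig between -0.02 and 0.02 m and z of unit in the frame of jig below 0.015 m and angle between the z axis of unit and the z axis of jig, either way round below 0.05 rad and angle between the x axis of unit and the x axis of jig, either way round below 0.04 rad), for 0.2 s.
2. then the dial's pointer stands at the red mark (distance between pointer_tip and mark_tip below 0.0035 m), for 0.2 s.
At the end, for the whole second after the job is handed in: The unit lies flat and square (0.04 rad) on the jig within 1.5 mm of the fence and 20 mm of the jig's middle line, the jaw's face within about 1 mm of it; the dial's pointer tip is within 3.5 mm (5 degrees) of the red mark's tip; both at rest (all of step 1 and distance between pointer_tip and mark_tip below 0.0035 m and velocity of joint knob between -0.05 and 0.05 rad/s and linear speed of unit below 0.02 m/s); the robot touches nothing.
It fails at once if the red mark is shifted (distance of mark_tip from where it was at the start of the episode above 0.003 m).
It fails at once if the finished unit is moved (distance of finished_unit from where it was at the start of the episode above 0.02 m).
It fails at once if the parts tray is moved (distance of parts_tray from where it was at the start of the episode above 0.02 m).
It fails at once if the screwdriver is moved (distance of driver from where it was at the start of the episode above 0.02 m).
It also fails if it takes over 67 s, if anything falls off the work surface, if the arm or the gripper's body presses on something with over 40 N, if the wrist force passes 120 N, or if a joint passes its speed limit or range.

ROBOT

A 6-joint arm with a two-finger parallel gripper is mounted at the origin on the work surface. World frame = base frame: x ahead of the robot, y to its left, z up, the work surface at z = 0. Lengths are in mm, angles in degrees, forces in N, time in s.
With the tool pointing down it reaches from about 300 to 850 mm from the base axis. Payload 4.2 kg.
Tool frame: the origin (TCP) lies midway between the tips of the shut fingers; the grasp point (between the pads) lies 19 mm behind it; z points along the fingers, y is the line along which they close (so a half turn about z gives the same grasp; the last joint's range is limited). The gripper opens to 91 mm and grips with 3 to 60 N. Pads are 32 mm wide; open, the fingers measure 118 mm over their backs; the gripper's body (76 mm by 178 mm) begins 60 mm behind the grasp point.
Start: joints at [-75.459, 18.312, 89.639, -0, 72.044, -1.146], TCP at [155.478, -553.597, 213.976] pointing down, gripper open.
Joint ranges: [-177.97, 177.97], [-48.28, 115.42], [12.27, 149.76], [-77.06, 257.06], [2.81, 150.46], [-146.56, 146.56]. Speed limits (degrees/s): [147.25, 147.25, 180, 180, 180, 180].

INTERFACE

Orientations are given as [roll, pitch, yaw] about the fixed x, y, z axes, in that order (R = Rz(yaw) Ry(pitch) Rx(roll)).
In Python, from workcell import env gives the robot as it stands.
- The arm moves only by the tool send_rows, never from a script. Its argument "steps" is a list that holds one entry, the list of rows, each a list of 5 numbers: the shift along the tool's x, y, z scaled (see below), then the turn about the tool's z scaled (see below), then the opening, from 0 (shut) to 1 (fully open). In form: [[[dx, dy, dz, yaw, fingers], ...]]. A call has 1 to 5 rows; each row shifts and turns the commanded pose from where the row before left it, along the tool's axes as they then stand; what a row does not reach is not made up. The controller multiplies each number of a shift by 0.04 m and each number of a turn by 0.12 rad. A row lasts 1/12 s, in which the tool goes at most 41.7 mm and 7.16 degrees, less where a joint would pass 70% of its speed; a pose out of reach is approached as far as the arm can. A call with a number of a shift or a turn outside -1 to 1 is refused whole. A call with a gripper value outside its range is refused whole. The fingers move at their own pace and stop on an object; "squeeze" is the grip in N (left out, the last holds). Time passes only in rows, so rows that do not move let the fingers close. It gives the time, the measured TCP pose, the force, the opening and the grip force at its end, in the units of the state.
- env.state(): the state, without advancing time (a new reading comes with each control period).
- env.grab_frame(name): name is "scene" or "top"; returns a dict with "pixels" (384x512x3 uint8, red, green, blue), "depth" (384x512 float32, mm along the optical axis (not along the pixel's ray), 0 where there is no reading), "intrinsics" (3x3 intrinsics, pixels), "cam_to_world" (4x4, takes a point from camera to world coordinates). Camera axes: x right, y down, z forward; pixel columns grow to the right and rows downward; lengths in mm; the calibration is good to about 2 mm. A picture is of the moment at which its call begins.
- env.job_done(): hands the job in; it is judged then, once.
The state is a dict: "time_s": time; "qpos": joint angles; "qvel": joint speeds; "effort": joint torques, N m; "ee_pos": TCP position; "ee_rot": TCP orientation; "force": force on the tool from outside, world axes, zero at the start; "torque": the same for the moment, N m; "gripper_width": finger opening in mm; "gripper_force": force on a finger pad.
Only numpy, scipy, OpenCV 4.12 (cv2) and the standard library are available. Lean on these libraries where they do the work, as an engineer would, in place of code of your own. Each camera call takes 0.05 s, during which the arm holds its last target. There are 200 camera calls.

## Working session

There is one attempt and no reset: what is moved stays moved. The work goes in short steps, Python scripts to look and compute and a tool call to move; the robot and the scene stay as the last step left them, time stands still between calls to the robot, and variables do not carry over. Pictures are saved under pics/ and viewed, at most 10 in all, crops included, and the job is handed in when it is done.

Besides the shell and the picture viewer there is one more tool, called as name(argument=value, ...) on one line, values as JSON. send_rows: Moves the arm, as the interface text tells. Shifts and turns lie within -1 to 1; 1 stands for 0.04 m of shift or 0.12 rad of turn. Its arguments: {"type":"object","properties":{"steps":{"type":"array"},"squeeze":{"type":"number"}},"required":["steps"]}

```bash
mkdir -p pics; python3 - <<'E'
from workcell import env
import cv2, numpy as np
s=env.state(); print(s['time_s'],s['ee_pos'],s['ee_rot'],s['gripper_width'])
for n in ("scene","top"):
    f=env.grab_frame(n); np.savez(f'{n}0.npz',**f)
    cv2.imwrite(f'pics/{n}0.png',cv2.resize(f['pixels'][:,:,::-1],(800,600)))
    print(n,f['intrinsics'].tolist(),np.round(f['cam_to_world'],3).tolist(),(f['depth']>0).mean())
E
```

```text
0.0 [ 155.35234698 -553.10939459  213.12174878] [-1.79899555e+02 -2.52729788e-04  1.56894265e+01] 91.16369145905796
scene [[471.06882969311005, 0.0, 250.85053226132425], [0.0, 471.06882969311005, 192.8389915558493], [0.0, 0.0, 1.0]] [[-0.09, 0.745, -0.661, 1373.089], [0.996, 0.077, -0.049, 39.308], [0.015, -0.663, -0.748, 1109.301], [0.0, 0.0, 0.0, 1.0]] 0.9960276285807291
top [[484.8539655905036, 0.0, 259.21373075075223], [0.0, 484.8539655905036, 194.86737685053922], [0.0, 0.0, 1.0]] [[-0.028, -0.983, 0.179, 285.885], [-1.0, 0.03, 0.006, -28.898], [-0.011, -0.179, -0.984, 1375.564], [0.0, 0.0, 0.0, 1.0]] 0.9960886637369791
```

View pics/scene0.png

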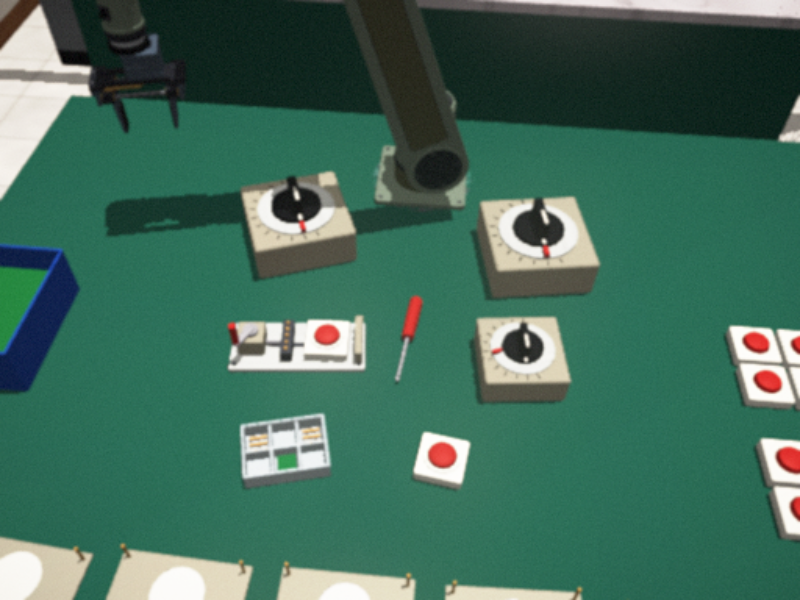

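View pics/top0.png

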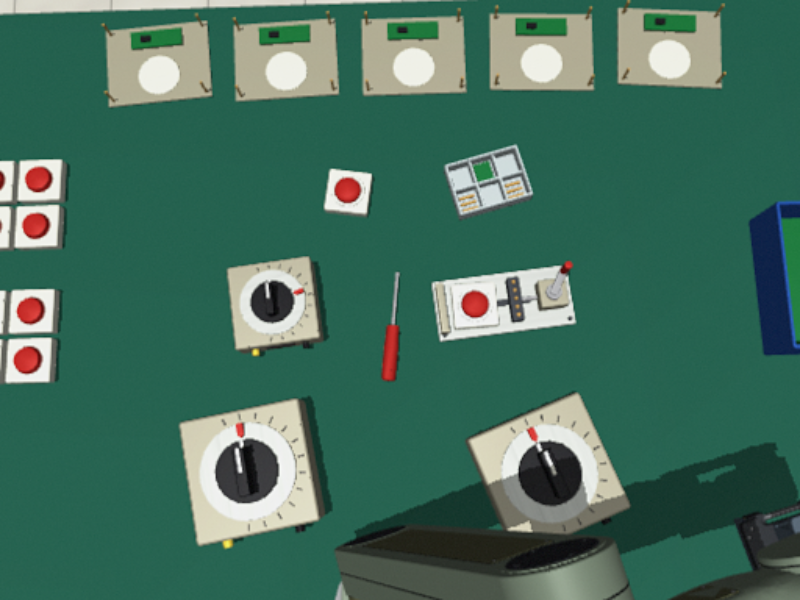

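The top view (800x600) shows:
- the jig at (505,303), with its fence on the left and the crank axis near (552,292)
- the red handle at (567,267)
- the smallest load box at (275,303), its pointer up at (268,287) and the red mark on the right at (299,292)

In the scene view, the handle is at (233,332) and the small box is at (522,355).

```bash
cat > h.py <<'E'
import numpy as np, cv2
class V:
    def __init__(s,n):
        f=np.load(n) if isinstance(n,str) else n
        s.im=f['pixels'].copy(); s.d=f['depth']; s.K=f['intrinsics']; s.T=f['cam_to_world']; s.hsv=cv2.cvtColor(s.im,cv2.COLOR_RGB2HSV)
    def ray(s,uv):
        uv=np.atleast_2d(uv).astype(float); p=np.c_[uv,np.ones(len(uv))]@np.linalg.inv(s.K).T
        return s.T[:3,3],p@s.T[:3,:3].T
    def plane(s,uv,z):
        o,d=s.ray(uv); return o+d*((z-o[2])/d[:,2])[:,None]
    def proj(s,P):
        q=(np.atleast_2d(P)-s.T[:3,3])@s.T[:3,:3]@s.K.T; return q[:,:2]/q[:,2:]
    def red(s,box):
        h=s.hsv; m=(((h[...,0]<8)|(h[...,0]>172))&(h[...,1]>130)&(h[...,2]>80)).astype(np.uint8)
        z=np.zeros_like(m); x0,y0,x1,y1=box; z[y0:y1,x0:x1]=m[y0:y1,x0:x1]; return z
def tri(a,ua,b,ub):
    o1,d1=a.ray(ua); o2,d2=b.ray(ub); d1=d1[0]/np.linalg.norm(d1);d2=d2[0]/np.linalg.norm(d2)
    t=np.linalg.lstsq(np.c_[d1,-d2],o2-o1,rcond=None)[0]; p,q=o1+t[0]*d1,o2+t[1]*d2
    return (p+q)/2,np.linalg.norm(p-q)
E
python3 - <<'E'
from h import *
t,s=V('top0.npz'),V('scene0.npz')
def blob(v,box):
    m=v.red(box); n,l,st,c=cv2.connectedComponentsWithStats(m); return [(c[i].round(1).tolist(),st[i].tolist()) for i in range(1,n) if st[i][4]>3]
print('top handle',blob(t,(350,160,375,185))); print('scn handle',blob(s,(142,200,156,225)))
print('top mark',blob(t,(182,178,202,196))); print('scn mark',blob(s,(308,218,330,232)))
def crop(v,x,y,w,h,k): return cv2.resize(v.im[y:y+h,x:x+w,::-1],(w*k,h*k),interpolation=cv2.INTER_CUBIC)
a=np.vstack([crop(t,272,160,100,64,4),crop(s,142,195,100,50,4)])
b=np.vstack([crop(t,140,160,72,70,5)[:,:360],crop(s,298,195,72,70,5)[:,:360]])
h=max(a.shape[0],b.shape[0])
z=lambda i:cv2.copyMakeBorder(i,0,h-i.shape[0],0,0,cv2.BORDER_CONSTANT)
c=np.hstack([z(a),z(b)]); c=c[:600] if 0 else cv2.resize(c,None,fx=min(800/c.shape[1],600/c.shape[0]),fy=min(800/c.shape[1],600/c.shape[0])); print(c.shape,h); cv2.imwrite('pics/crop.png',c)
E
```

```text
top handle [([362.8, 169.9], [359, 167, 8, 8, 27])]
scn handle [([148.7, 212.5], [146, 207, 6, 13, 45])]
top mark [([190.8, 186.2], [188, 185, 6, 3, 13])]
scn mark [([318.0, 224.1], [315, 223, 7, 3, 12])]
(600, 651, 3) 700
```

View pics/crop.png

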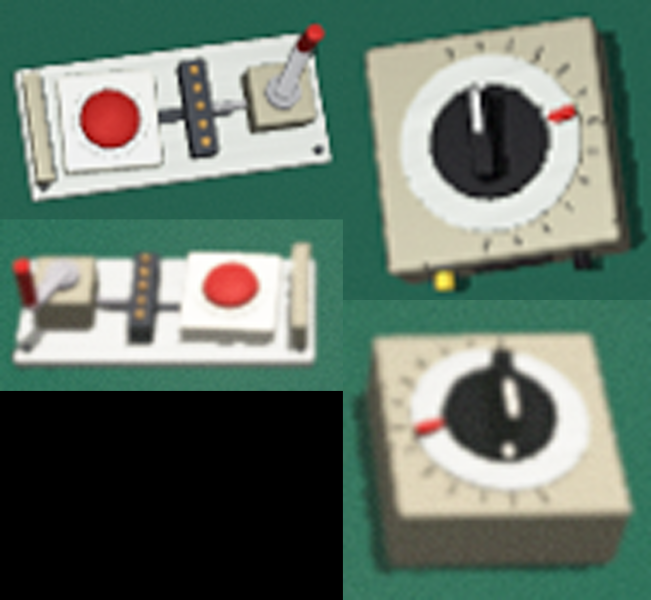

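The crops show:
- **Jig, top:** the crank arm runs from the axis at (285,92) to the upright pin, whose tip is at (315,37).
- **Dial, top:** the centre is about (488,140), the white pointer end about (474,88) and the red mark (563,113).
- **Dial, scene:** the rim pointer is at (509,450) and the mark at (428,428).

```bash
cat > m.py <<'E'
from h import *
def box_of(v,box,f):
    x0,y0,x1,y1=box; m=np.zeros(v.hsv.shape[:2],np.uint8); m[y0:y1,x0:x1]=f(v.hsv.astype(int))[y0:y1,x0:x1]; return m
def big(m): return max(cv2.findContours(m,cv2.RETR_EXTERNAL,cv2.CHAIN_APPROX_NONE)[0],key=cv2.contourArea)
def cen(v,box,f,w=None):
    y,x=np.nonzero(box_of(v,box,f)); return np.array([x.mean(),y.mean()]),len(x)
black=lambda h:(h[...,2]<75)&(h[...,1]<110)
white=lambda h:(h[...,2]>185)&(h[...,1]<40)
redf=lambda h:((h[...,0]<10)|(h[...,0]>170))&(h[...,1]>90)&(h[...,2]>80)
ngreen=lambda h:~((h[...,0]>65)&(h[...,0]<95)&(h[...,1]>70))
E
python3 - <<'E'
from m import *
t,s=V('top0.npz'),V('scene0.npz')
np.set_printoptions(precision=1,suppress=True)
a,_=cen(t,(350,160,375,185),redf); b,_=cen(s,(142,200,156,225),redf); print('handle mid',tri(t,a,s,b), t.plane(a,87),s.plane(b,87))
a,_=cen(t,(182,178,202,196),redf); b,_=cen(s,(308,218,330,232),redf); M=tri(t,a,s,b); print('mark',M,t.plane(a,70),s.plane(b,70))
for v,bx in((t,(150,170,200,212)),(s,(312,200,355,250))):
    c=big(box_of(v,bx,black)); P=cv2.fitEllipse(np.float32(v.plane(c[:,0],71)[:,None,:2])); print('skirt',P, cv2.boundingRect(c))
    c=big(cv2.morphologyEx(box_of(v,(bx[0]-5,bx[1]-5,bx[2]+5,bx[3]+5),lambda h:white(h)|black(h)|redf(h)),cv2.MORPH_OPEN,np.ones((3,3)))); P=cv2.fitEllipse(np.float32(v.plane(c[:,0],61)[:,None,:2])); print('ring',P,cv2.boundingRect(c))
# jig plate
m=box_of(t,(270,160,372,222),lambda h:ngreen(h)&~redf(h)); c=big(m); P=t.plane(c[:,0],12)[:,:2]; r=cv2.minAreaRect(np.float32(P)); print('plate',r)
m=box_of(s,(142,195,242,245),lambda h:ngreen(h)); c=big(m); print('plate s',cv2.minAreaRect(np.float32(s.plane(c[:,0],12)[:,:2])))
# depth checks
def cloud(v,x0,y0,x1,y1):
    y,x=np.mgrid[y0:y1,x0:x1]; o,d=v.ray(np.c_[x.ravel(),y.ravel()]); return o+d*v.d[y0:y1,x0:x1].ravel()[:,None]
for v,bx in((t,(272,160,372,224)),(s,(140,195,245,245))):
    C=cloud(v,*bx); g=C[(C[:,2]>44)&(C[:,2]<58)&(C[:,1]<-150)]; print('head',len(g),np.median(g,0),g.min(0),g.max(0))
    g=C[(C[:,2]>75)]; print('pin',len(g),g.mean(0),C[:,2].max())
    g=C[(C[:,2]>7)&(C[:,2]<16)]; print('plate',len(g),cv2.minAreaRect(np.float32(g[:,:2])))
for v,bx in((t,(140,160,210,225)),(s,(300,195,370,262))):
    C=cloud(v,*bx); g=C[C[:,2]>92]; print('bar',len(g),g.mean(0),cv2.minAreaRect(np.float32(g[:,:2])))
    g=C[(C[:,2]>55)&(C[:,2]<65)]; print('boxtop',cv2.minAreaRect(np.float32(g[:,:2])))
E
```

```text
handle mid (array([ 578.9, -301.4,   97.5]), np.float64(2.1819100175632147)) [[ 581.5 -304.8   87. ]] [[ 570.7 -303.8   87. ]]
mark (array([553.3, 166.8,  72.7]), np.float64(1.016454079487706)) [[553.9 166.7  70. ]] [[551.2 167.6  70. ]]
skirt ((535.4583740234375, 212.35235595703125), (67.26248168945312, 72.38276672363281), 19.186443328857422) (161, 180, 27, 26)
ring ((537.6522216796875, 214.8555145263672), (150.98399353027344, 159.1452178955078), 137.94265747070312) (147, 166, 56, 51)
skirt ((532.7443237304688, 213.44630432128906), (65.78435516357422, 77.65769958496094), 77.3900375366211) (322, 207, 25, 25)
ring ((534.9000244140625, 214.81532287597656), (113.14911651611328, 120.053466796875), 164.25181579589844) (313, 205, 44, 35)
plate ((533.3202514648438, -199.23318481445312), (112.31489562988281, 252.8890380859375), 5.847426414489746)
plate s ((531.5839233398438, -202.98797607421875), (136.44781494140625, 267.39697265625), 9.923008918762207)
head 344 [ 532.7 -266.9   51.7] [ 496.7 -312.4   44.1] [ 571.6 -150.    58. ]
pin 63 [ 470.7 -201.2  567.7] 1375.564189773422
plate 1394 ((537.42578125, -201.8543701171875), (177.46127319335938, 281.62420654296875), 1.3314762115478516)
head 251 [ 538.2 -265.    52.1] [ 504.3 -310.    44.1] [ 575.6 -150.    57.9]
pin 75 [ 758.3 -224.   327.4] 1109.3008997982388
plate 1013 ((519.6577758789062, -205.09368896484375), (182.4741973876953, 318.8651123046875), 4.073355674743652)
bar 137 [508.1 184.1 250.1] ((414.95501708984375, 107.12397766113281), (372.93310546875, 39.55940628051758), 40.447288513183594)
boxtop ((538.8707275390625, 213.48904418945312), (151.17532348632812, 150.35751342773438), 6.822892189025879)
bar 115 [632.1 192.6 215.3] ((941.8248291015625, 135.3457794189453), (27.792543411254883, 883.2186889648438), 79.24801635742188)
boxtop ((534.5684204101562, 212.5551300048828), (154.9796905517578, 150.6072998046875), 7.482968330383301)
```

send_rows(steps=[[[0.9, -0.25, 0, 0, 0.6], [0.9, -0.25, 0, 0, 0.6], [0.9, -0.25, 0, 0, 0.6], [0.9, -0.25, 0, 0, 0.6], [0.9, -0.25, 0, 0, 0.6]]])

```text
time_s: 0.52
ee_pos: [316.3, -455.5, 213.6]
ee_rot: [-180.0, 0.0, 15.7]
force: [0.5, 0.6, 0.4]
gripper_width: 60.5
gripper_force: 0.0
```

```bash
python3 - <<'E'
from m import *
np.set_printoptions(precision=1,suppress=True)
t,s=V('top0.npz'),V('scene0.npz')
for v,bx in((t,(350,160,375,185)),(s,(142,200,156,225))):
    y,x=np.nonzero(box_of(v,bx,redf)); o,d=v.ray(np.c_[x,y]); C=o+d*v.d[y,x][:,None]; k=(C[:,2]>60)&(C[:,2]<125); C=C[k]; uv=np.c_[x,y][k]
    print('pin',len(C),len(x),C.mean(0),np.percentile(C,[5,95],0)); h=C[:,2]>105; print('tip',h.sum(),C[h].mean(0), C[~h].mean(0))
for hyp in ((583,-294.5),(580,-302),(575,-308)):
    for v in (t,s): print(hyp,v.proj([[*hyp,63],[*hyp,111],[*hyp,87]]).tolist())
for v,bx in((t,(330,170,372,215)),(s,(142,200,180,235))):
    x0,y0,x1,y1=bx; y,x=np.mgrid[y0:y1,x0:x1]; y,x=y.ravel(),x.ravel(); o,d=v.ray(np.c_[x,y]); C=o+d*v.d[y,x][:,None]
    h=v.hsv[y,x]; g=C[(C[:,2]>48)&(C[:,2]<56)&(h[:,1]>35)&(h[:,0]<35)]; print('head',len(g),cv2.minAreaRect(np.float32(g[:,:2])))
    g=C[(C[:,2]>60)&(C[:,2]<66)];print('arm',len(g),cv2.minAreaRect(np.float32(g[:,:2])))
for v,bx in((t,(150,170,200,212)),(s,(312,200,355,250))):
    x0,y0,x1,y1=bx; y,x=np.mgrid[y0:y1,x0:x1]; y,x=y.ravel(),x.ravel(); o,d=v.ray(np.c_[x,y]); C=o+d*v.d[y,x][:,None]
    k=(C[:,2]>94)&(C[:,2]<108);g=C[k];print('bar',len(g),g.mean(0),cv2.minAreaRect(np.float32(g[:,:2])))
    w=white(v.hsv)[y,x]; g=C[k&w]; print('white on bar',len(g),g.mean(0)); k2=(C[:,2]>66)&(C[:,2]<75)&w; print('rim',C[k2].mean(0),k2.sum())
E
```

```text
pin 30 31 [ 577.  -300.3  106.5] [[ 571.8 -305.1   82.7]
 [ 583.7 -296.   115.5]]
tip 22 [ 577.7 -300.8  111.6] [ 575.1 -298.9   92.2]
pin 54 55 [ 578.5 -300.5   96.7] [[ 572.2 -306.4   71.7]
 [ 583.  -296.2  114.6]]
tip 23 [ 577.  -301.6  111. ] [ 579.7 -299.8   86.1]
(583, -294.5) [[357.3900429232011, 171.3996795538466], [360.76513036234945, 167.3275298183623], [359.0473866987546, 169.40004187366554]]
(583, -294.5) [[152.4354011754956, 221.2071891566633], [149.94218612566752, 210.34300656287235], [151.20596509842488, 215.84992243006818]]
(580, -302) [[360.17099129801557, 172.37445422313525], [363.6489932353282, 168.33601039430712], [361.8788576845415, 170.3913838875109]]
(580, -302) [[150.05024251541442, 220.15606345267526], [147.49507435267452, 209.28240751506337], [148.7902248821223, 214.7939904511663]]
(575, -308) [[362.4598512375329, 174.0714842300412], [366.023873254683, 170.09204740547267], [364.20993503361694, 172.1174143980634]]
(575, -308) [[148.36457718875334, 218.59683300408142], [145.76966100887853, 207.71013111845548], [147.0849097656627, 213.2281209601313]]
head 138 ((539.7516479492188, -263.52740478515625), (46.18855285644531, 86.07576751708984), 3.955559253692627)
arm 84 ((553.0965576171875, -290.9340515136719), (28.632766723632812, 50.08075714111328), 49.69324493408203)
head 92 ((541.744873046875, -283.0137023925781), (49.28104782104492, 48.104129791259766), 7.6388349533081055)
arm 64 ((555.089111328125, -287.0992126464844), (25.834426879882812, 57.509979248046875), 81.13693237304688)
bar 115 [537.7 212.5 101.7] ((538.2843017578125, 212.80764770507812), (56.27315902709961, 14.833108901977539), 5.45687198638916)
white on bar 12 [553.7 216.1 101.2]
rim [544.9 218.2  67.7] 197
bar 99 [537.4 212.2 101.5] ((536.251708984375, 212.72096252441406), (58.61347961425781, 14.552496910095215), 5.360093116760254)
white on bar 18 [544.2 214.4 102.6]
rim [538.4 212.8  67.8] 147
```

send_rows(steps=[[[0.92, -0.24, 0.15, 0, 0.6], [0.92, -0.24, 0.15, 0, 0.6], [0.92, -0.24, 0.15, 0, 0.6], [0.92, -0.24, 0.15, 0, 0.6], [0.92, -0.24, 0.15, 0, 0.6]]], squeeze=40)

```text
time_s: 0.93
ee_pos: [480.7, -359.4, 183.3]
ee_rot: [-180.0, 0.0, 15.7]
force: [-0.4, -0.9, 0.4]
gripper_width: 55.1
gripper_force: 0.0
```

send_rows(steps=[[[0.92, -0.24, 0.15, 0, 0.6], [0.92, -0.24, 0.15, 0, 0.6], [0.92, -0.26, 0.15, 0, 0.6], [0, 0, 0, 0, 0.6]]])

```text
time_s: 1.27
ee_pos: [582.4, -298.0, 163.5]
ee_rot: [-179.8, -0.1, 16.0]
force: [-1.0, -0.8, -0.1]
gripper_width: 54.5
gripper_force: 0.0
```

```bash
python3 - <<'E'
from workcell import env
import cv2, numpy as np
a=[]
for n,(x,y) in (("scene",(110,150)),("top",(290,130))):
    f=env.grab_frame(n); a.append(cv2.resize(f['pixels'][y:y+120,x:x+130,::-1],(390,360),interpolation=cv2.INTER_CUBIC))
cv2.imwrite('pics/above.png',np.hstack(a)); s=env.state(); print(s['time_s'],s['ee_pos'],s['ee_rot'])
E
```

```text
1.3667 [ 578.14478321 -301.27381503  164.66986685] [-1.79929387e+02  1.13895505e-01  1.58430940e+01]
```

View pics/above.png

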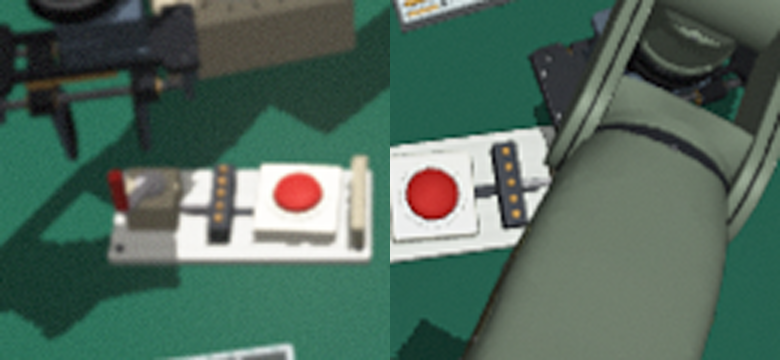

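The scene crop shows the open fingers around column 108, above the red pin tip at (117,175), and nothing is in the way. Next: descend and close on the pin.

send_rows(steps=[[[0, 0, 0.75, 0, 0.6], [0, 0, 0.75, 0, 0.6], [0, 0, 0.75, 0, 0.6], [0, 0, 0, 0, 0.6], [0, 0, 0, 0, 0.0]]])

```text
time_s: 1.78
ee_pos: [575.8, -303.0, 75.1]
ee_rot: [-179.9, 0.2, 15.6]
force: [0.7, -0.0, 0.5]
gripper_width: 50.4
gripper_force: 0.0
```

send_rows(steps=[[[0, 0, 0, 0, 0.0], [0, 0, 0, 0, 0.0], [0, 0, 0, 0, 0.0], [0, 0, 0, 0, 0.0], [0, 0, 0, 0, 0.0]]])

```text
time_s: 2.2
ee_pos: [578.1, -302.7, 77.1]
ee_rot: [179.9, -0.1, 15.7]
force: [-0.4, -0.3, 0.7]
gripper_width: 17.7
gripper_force: 0.0
```

send_rows(steps=[[[0, 0, 0, 0, 0.0], [0, 0, 0, 0, 0.0], [0, 0, 0, 0, 0.0]]])

```text
time_s: 2.45
ee_pos: [577.9, -302.2, 76.7]
ee_rot: [180.0, -0.0, 15.7]
force: [0.1, 2.2, 6.0]
gripper_width: 13.0
gripper_force: 40.0
```

```bash
cat > arc.py <<'E'
import sys, numpy as np
from workcell import env
# arc.py cx cy startdeg stepdeg n : rows along circle (r=40) clockwise, starting from commanded angle
cx,cy,a,st,n=map(float,sys.argv[1:6]); s=env.state(); p=s['ee_pos'][:2]; y=np.radians(15.69)
print('meas angle',np.degrees(np.arctan2(p[1]-cy,p[0]-cx)),'r',np.hypot(p[0]-cx,p[1]-cy),'F',np.round(s['force'],1),s['gripper_width'],s['gripper_force'],np.round(s['ee_pos'],1))
A=np.radians(a-st*np.arange(n+1)); P=np.c_[cx+40*np.cos(A),cy+40*np.sin(A)]; d=np.diff(P,axis=0)
T=np.c_[d@[np.cos(y),np.sin(y)],d@[np.sin(y),-np.cos(y)]]/40
for r,q in zip(T,P[1:]): print(np.round(r,2),np.round(q,1))
E
python3 arc.py 541.7 -283 -27 10 17
```

```text
meas angle -27.950535576476096 r 40.981349535946954 F [0.1 2.2 6. ] 13.027868099108574 40.00175893306732 [ 577.9 -302.2   76.7]
[-0.13  0.12] [ 573.6 -307.1]
[-0.15  0.09] [ 569.  -312.3]
[-0.16  0.07] [ 563.5 -316.5]
[-0.17  0.04] [ 557.3 -319.8]
[-0.17  0.01] [ 550.7 -322. ]
[-0.17 -0.02] [ 543.8 -322.9]
[-0.17 -0.05] [ 536.8 -322.7]
[-0.15 -0.08] [ 530.  -321.3]
[-0.14 -0.11] [ 523.5 -318.6]
[-0.12 -0.13] [ 517.6 -314.9]
[-0.09 -0.15] [ 512.4 -310.3]
[-0.07 -0.16] [ 508.2 -304.8]
[-0.04 -0.17] [ 504.9 -298.6]
[-0.01 -0.17] [ 502.7 -292. ]
[ 0.02 -0.17] [ 501.8 -285.1]
[ 0.05 -0.17] [ 502.  -278.1]
[ 0.08 -0.15] [ 503.4 -271.3]
```

Gripped at 13 mm. Now the first part of the arc.

send_rows(steps=[[[-0.13, 0.12, 0, 0, 0], [-0.15, 0.09, 0, 0, 0], [-0.16, 0.07, 0, 0, 0]]])

```text
time_s: 2.7
ee_pos: [566.0, -316.5, 76.8]
ee_rot: [-179.9, -0.3, 15.6]
force: [4.4, 7.4, 3.9]
gripper_width: 13.2
gripper_force: 40.0
```

send_rows(steps=[[[0, 0, 0, 0, 0]]])

```text
time_s: 2.78
ee_pos: [564.7, -317.4, 76.8]
ee_rot: [-180.0, -0.2, 15.6]
force: [1.2, 5.0, 5.0]
gripper_width: 13.4
gripper_force: 40.0
```

```bash
python3 arc.py 541.7 -283 -57 10 1
```

```text
meas angle -56.25604457734068 r 41.38490727273395 F [1.2 5.  5. ] 13.379207340579178 40.00289261341095 [ 564.7 -317.4   76.8]
[-0.17  0.04] [ 557.3 -319.8]
```

send_rows(steps=[[[-0.17, 0.04, 0, 0, 0], [-0.17, 0.01, 0, 0, 0], [-0.17, -0.02, 0, 0, 0], [-0.17, -0.05, 0, 0, 0], [-0.15, -0.08, 0, 0, 0]]])

```text
time_s: 3.2
ee_pos: [534.3, -323.7, 76.9]
ee_rot: [179.8, -0.4, 15.7]
force: [8.4, 2.0, -0.1]
gripper_width: 13.0
gripper_force: 40.0
```

```bash
python3 arc.py 541.7 -283 -107 10 1
```

```text
meas angle -100.34823403257234 r 41.34986135236483 F [ 8.4  2.  -0.1] 12.965643510742192 39.99847590923309 [ 534.3 -323.7   76.9]
[-0.14 -0.11] [ 523.5 -318.6]
```

send_rows(steps=[[[-0.14, -0.11, 0, 0, 0], [-0.12, -0.13, 0, 0, 0], [-0.09, -0.15, 0, 0, 0], [-0.07, -0.16, 0, 0, 0], [-0.04, -0.17, 0, 0, 0]]])

```text
time_s: 3.62
ee_pos: [507.4, -304.2, 77.0]
ee_rot: [179.4, -0.2, 15.8]
force: [1.5, -7.7, -0.2]
gripper_width: 13.3
gripper_force: 40.0
```

```bash
python3 arc.py 541.7 -283 -157 8 7; python3 - <<'E'
from workcell import env
import cv2, numpy as np
a=[]
for n,(x,y) in (("scene",(110,150)),("top",(265,130))):
    f=env.grab_frame(n); np.savez(n+'1.npz',**f); a.append(cv2.resize(f['pixels'][y:y+120,x:x+130,::-1],(390,360),interpolation=cv2.INTER_CUBIC))
cv2.imwrite('pics/arc.png',np.hstack(a))
E
```

```text
meas angle -148.2301454247645 r 40.32083843804806 F [ 1.5 -7.7 -0.2] 13.30046650140159 39.9996292591095 [ 507.4 -304.2   77. ]
[-0.01 -0.14] [ 503.1 -293.4]
[ 0.01 -0.14] [ 502.  -287.9]
[ 0.03 -0.14] [ 501.7 -282.3]
[ 0.05 -0.13] [ 502.2 -276.7]
[ 0.07 -0.12] [ 503.4 -271.3]
[ 0.08 -0.11] [ 505.4 -266.1]
[ 0.1 -0.1] [ 508.2 -261.2]
```

View pics/arc.png

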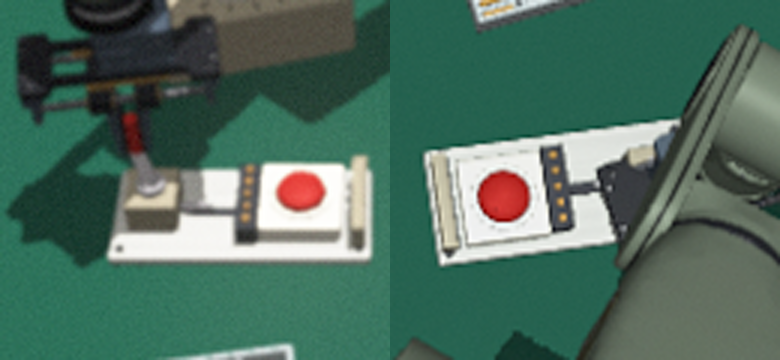

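The jaw is at (247,205) in the left crop and has almost reached the unit. The pin is still gripped, so I'll continue slowly to the end of the travel.

send_rows(steps=[[[-0.01, -0.14, 0, 0, 0], [0.01, -0.14, 0, 0, 0], [0.03, -0.14, 0, 0, 0], [0.05, -0.13, 0, 0, 0]]])

```text
time_s: 4.05
ee_pos: [502.2, -281.2, 76.8]
ee_rot: [179.7, 0.1, 15.8]
force: [-2.3, -7.5, 6.3]
gripper_width: 13.1
gripper_force: 40.0
```

send_rows(steps=[[[0, 0, 0, 0, 0]]])

```text
time_s: 4.13
ee_pos: [502.2, -279.9, 76.8]
ee_rot: [179.8, 0.1, 15.8]
force: [-2.9, -3.9, 5.4]
gripper_width: 13.2
gripper_force: 40.0
```

```bash
python3 arc.py 541.7 -283 -189 4 4
```

```text
meas angle 175.4756730497252 r 39.58806765545318 F [-2.9 -3.9  5.4] 13.16517436497189 40.00145494937897 [ 502.2 -279.9   76.8]
[ 0.03 -0.06] [ 502.7 -274. ]
[ 0.04 -0.06] [ 503.4 -271.3]
[ 0.04 -0.06] [ 504.4 -268.7]
[ 0.04 -0.05] [ 505.4 -266.1]
```

send_rows(steps=[[[0.03, -0.06, 0, 0, 0], [0.04, -0.06, 0, 0, 0], [0, 0, 0, 0, 0]]])

```text
time_s: 4.38
ee_pos: [503.2, -274.5, 76.7]
ee_rot: [179.8, 0.1, 15.8]
force: [-3.5, -2.9, 7.0]
gripper_width: 13.0
gripper_force: 40.0
```

send_rows(steps=[[[0.04, -0.06, 0, 0, 0], [0, 0, 0, 0, 0]]])

```text
time_s: 4.55
ee_pos: [503.6, -273.2, 76.8]
ee_rot: [179.7, 0.2, 15.8]
force: [-5.2, -8.4, 6.4]
gripper_width: 13.3
gripper_force: 40.0
```

```bash
python3 arc.py 541.7 -283 -201 4 4
```

```text
meas angle 165.51827631765124 r 39.35355261931515 F [-5.2 -8.4  6.4] 13.269344737870064 40.0055730342865 [ 503.6 -273.2   76.8]
[ 0.04 -0.05] [ 505.4 -266.1]
[ 0.05 -0.05] [ 506.7 -263.6]
[ 0.05 -0.05] [ 508.2 -261.2]
[ 0.05 -0.04] [ 509.8 -258.9]
```

send_rows(steps=[[[0.04, -0.05, 0, 0, 0], [0.04, -0.06, 0, 0, 0], [0, 0, 0, 0, 0]]])

```text
time_s: 4.8
ee_pos: [504.1, -271.9, 76.8]
ee_rot: [179.3, 0.4, 16.0]
force: [-9.6, -20.2, 6.4]
gripper_width: 13.0
gripper_force: 40.0
```

```bash
python3 arc.py 541.7 -283 -209 4 2; python3 - <<'E'
from workcell import env
import cv2, numpy as np
a=[]
for n,(x,y) in (("scene",(165,185)),("top",(265,165))):
    f=env.grab_frame(n); np.savez(n+'2.npz',**f); a.append(cv2.resize(f['pixels'][y:y+65,x:x+75,::-1],(390,338),interpolation=cv2.INTER_CUBIC))
cv2.imwrite('pics/clamp.png',np.hstack(a))
E
```

```text
meas angle 163.60164923208615 r 39.18375452261898 F [ -9.6 -20.2   6.4] 13.032515469890761 40.01804172992706 [ 504.1 -271.9   76.8]
[ 0.05 -0.05] [ 508.2 -261.2]
[ 0.05 -0.04] [ 509.8 -258.9]
```

View pics/clamp.png

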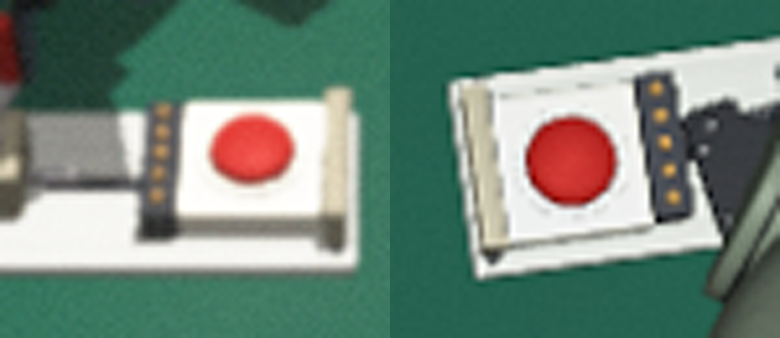

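The unit sits flush between jaw and fence in both crops. The force rose to 22 N with the crank stalled at about 3.5 rad, so it is clamped. Next: release and lift.

send_rows(steps=[[[0, 0, 0, 0, 0.5], [0, 0, 0, 0, 0.5], [0, 0, 0, 0, 0.5], [0, 0, 0, 0, 0.5], [0, 0, -0.5, 0, 0.5]]])

```text
time_s: 5.32
ee_pos: [503.6, -263.1, 92.2]
ee_rot: [-179.6, 0.4, 15.7]
force: [0.4, 0.7, -0.1]
gripper_width: 43.6
gripper_force: 0.0
```

send_rows(steps=[[[0, 0, -0.9, 0, 0.5], [0, 0, -0.9, 0, 0.5], [0, 0, -0.5, 0, 0.5], [0, 0, 0, 0, 0.5]]])

```text
time_s: 5.65
ee_pos: [509.0, -265.8, 192.8]
ee_rot: [179.7, -0.4, 15.7]
force: [0.6, -1.2, 0.3]
gripper_width: 45.6
gripper_force: 0.0
```

send_rows(steps=[[[0.33, -0.94, 0, 0, 0.5], [0.33, -0.94, 0, 0, 0.5], [0.33, -0.94, 0, 0, 0.5], [0.33, -0.94, 0, 0, 0.5], [0.33, -0.94, 0, 0, 0.5]]])

```text
time_s: 6.07
ee_pos: [517.9, -64.0, 186.4]
ee_rot: [-179.9, 0.2, 15.7]
force: [-0.1, 0.3, 1.5]
gripper_width: 45.6
gripper_force: 0.0
```

send_rows(steps=[[[0.33, -0.94, 0, 0, 0.5], [0.33, -0.94, 0, 0, 0.5], [0.33, -0.94, 0, 0, 0.5], [0.33, -0.94, 0, 0, 0.5], [0.33, -0.94, 0, 0, 0.5]]])

```text
time_s: 6.48
ee_pos: [530.4, 134.7, 186.4]
ee_rot: [-180.0, 0.2, 15.7]
force: [0.7, -0.3, -0.5]
gripper_width: 45.8
gripper_force: 0.0
```

send_rows(steps=[[[0.33, -0.94, 0, 0, 0.5], [0.33, -0.94, 0, 0, 0.5], [0, 0, 0, -1, 0.5], [0, 0, 0, -1, 0.5], [0, 0, 0, -1, 0.5]]])

```text
time_s: 6.9
ee_pos: [535.6, 213.3, 185.9]
ee_rot: [-179.9, 0.2, 36.8]
force: [-0.2, 0.1, 0.2]
gripper_width: 45.7
gripper_force: 0.0
```

send_rows(steps=[[[0, 0, 0, -1, 0.5], [0, 0, 0, -1, 0.5], [0, 0, 0, -1, 0.5], [0, 0, 0, -1, 0.5], [0, 0, 0, -1, 0.5]]])

```text
time_s: 7.32
ee_pos: [535.8, 212.2, 186.1]
ee_rot: [-179.8, 0.1, 71.1]
force: [1.1, 0.5, -0.6]
gripper_width: 45.6
gripper_force: 0.0
```

send_rows(steps=[[[0, 0, 0, -1, 0.5], [0, 0, 0, -1, 0.5], [0, 0, 0, -1, 0.5], [0, 0, 0, -1, 0.5], [0, 0, 0, -1, 0.5]]])

```text
time_s: 7.73
ee_pos: [535.8, 212.1, 186.1]
ee_rot: [-179.8, 0.0, 105.4]
force: [0.2, 0.2, 0.3]
gripper_width: 45.6
gripper_force: 0.0
```

send_rows(steps=[[[0, 0, 0, -1, 0.5], [0, 0, 0, -1, 0.5], [0, 0, 0, -1, 0.5], [0, 0, 0, -1, 0.5], [0, 0, 0, -1, 0.5]]])

```text
time_s: 8.15
ee_pos: [535.8, 212.2, 186.1]
ee_rot: [-179.8, -0.1, 139.8]
force: [1.0, 0.7, -0.4]
gripper_width: 45.4
gripper_force: 0.0
```

send_rows(steps=[[[0, 0, 0, -1, 0.5], [0, 0, 0, -1, 0.5], [0, 0, 0, -1, 0.5], [0, 0, 0, -1, 0.5], [0, 0, 0, 0, 0.5]]])

```text
time_s: 8.57
ee_pos: [535.9, 212.1, 186.2]
ee_rot: [-179.9, -0.2, 167.1]
force: [0.2, 0.2, -0.4]
gripper_width: 45.9
gripper_force: 0.0
```

```bash
python3 - <<'E'
from workcell import env
import numpy as np
s=env.state(); print(s['time_s'],np.round(s['ee_pos'],1),np.round(s['ee_rot'],2),np.round(s['qpos'],1))
y=np.radians(s['ee_rot'][2]); d=np.array([537.6,212.4])-s['ee_pos'][:2]
print('to go dx,dy',d@[np.cos(y),np.sin(y)]/40,d@[np.sin(y),-np.cos(y)]/40,'yaw err to -174.6',(-174.6-s['ee_rot'][2]+180)%360-180)
from m import *
f=env.grab_frame('scene'); np.savez('scene3.npz',**f); f=env.grab_frame('top'); np.savez('top3.npz',**f)
t=V('scene3.npz')
for n,bx in (('scene3.npz',(312,200,355,250)),('top3.npz',(150,170,200,212))):
    v=V(n); x0,y0,x1,y1=bx; y,x=np.mgrid[y0:y1,x0:x1]; y,x=y.ravel(),x.ravel(); o,d=v.ray(np.c_[x,y]); C=o+d*v.d[y,x][:,None]
    g=C[(C[:,2]>94)&(C[:,2]<108)]; print(n,'bar',len(g),g.mean(0) if len(g) else 0)
E
```

```text
8.5667 [535.9 212.1 186.2] [-1.7990e+02 -1.7000e-01  1.6709e+02] [ 20.4  19.6  91.8   0.   68.8 -56.6]
to go dx,dy -0.03985962678100232 0.016668755634012263 yaw err to -174.6 18.31058955395929
scene3.npz bar 100 [537.68099224 212.07643492 101.62046768]
top3.npz bar 0 0
```

send_rows(steps=[[[-0.04, 0.02, 0, -1, 0.5], [0, 0, 0, -1, 0.5], [0, 0, 0.6, -0.66, 0.5], [0, 0, 0.6, 0, 0.5], [0, 0, 0, 0, 0.5]]])

```text
time_s: 9.08
ee_pos: [535.5, 211.4, 135.2]
ee_rot: [-179.9, -0.6, -174.9]
force: [-0.7, -0.5, -0.7]
gripper_width: 45.8
gripper_force: 0.0
```

send_rows(steps=[[[0, 0, 0.6, 0, 0.5], [0, 0, 0.6, 0, 0.5], [0, 0, 0.25, 0, 0.5], [0, 0, 0, 0, 0.5], [0, 0, 0, 0, 0]]])

```text
time_s: 9.5
ee_pos: [539.0, 212.7, 82.4]
ee_rot: [-180.0, -0.0, -174.8]
force: [0.9, -0.5, 1.6]
gripper_width: 41.4
gripper_force: 0.0
```

send_rows(steps=[[[0, 0, 0, 0, 0], [0, 0, 0, 0, 0], [0, 0, 0, 0, 0], [0, 0, 0, 0, 0], [0, 0, 0, 0, 0]]])

```text
time_s: 9.92
ee_pos: [539.4, 213.8, 83.0]
ee_rot: [179.9, 0.1, -174.8]
force: [-0.7, 3.2, 1.9]
gripper_width: 13.7
gripper_force: 40.0
```

send_rows(steps=[[[0, 0, 0, 0, 0], [0, 0, 0, 0, 0]]])

```text
time_s: 10.08
ee_pos: [539.4, 213.7, 82.9]
ee_rot: [179.9, 0.1, -174.8]
force: [-2.2, 5.1, 6.3]
gripper_width: 13.7
gripper_force: 40.0
```

send_rows(steps=[[[0, 0, 0, 0.8, 0], [0, 0, 0, 0.8, 0], [0, 0, 0, 0.8, 0], [0, 0, 0, 0.8, 0], [0, 0, 0, 0.8, 0]]])

```text
time_s: 10.5
ee_pos: [539.2, 212.1, 82.9]
ee_rot: [-180.0, 0.1, 157.5]
force: [-1.0, 0.6, 6.8]
gripper_width: 13.9
gripper_force: 40.0
```

send_rows(steps=[[[0, 0, 0, 0.8, 0], [0, 0, 0, 0.8, 0], [0, 0, 0, 0.8, 0], [0, 0, 0, 0.8, 0], [0, 0, 0, 0.8, 0]]])

```text
time_s: 10.92
ee_pos: [538.2, 210.8, 82.9]
ee_rot: [-179.8, 0.1, 130.0]
force: [-3.3, -3.9, 9.8]
gripper_width: 13.9
gripper_force: 40.0
```

send_rows(steps=[[[0, 0, 0, 0.8, 0], [0, 0, 0, 0.8, 0], [0, 0, 0, 0.8, 0], [0, 0, 0, 0.68, 0], [0, 0, 0, 0, 0]]])

```text
time_s: 11.33
ee_pos: [537.1, 210.2, 82.9]
ee_rot: [-179.7, 0.2, 109.0]
force: [-5.3, -4.0, 10.3]
gripper_width: 13.9
gripper_force: 40.0
```

send_rows(steps=[[[0, 0, 0, 0, 0], [0, 0, 0, 0, 0]]])

```text
time_s: 11.5
ee_pos: [537.1, 210.2, 82.9]
ee_rot: [-179.7, 0.2, 109.1]
force: [-4.9, -4.5, 11.3]
gripper_width: 13.5
gripper_force: 40.0
```

```bash
python3 - <<'E'
from workcell import env
import cv2, numpy as np
s=env.state(); print(s['time_s'],np.round(s['ee_pos'],1),np.round(s['ee_rot'],2),np.round(s['torque'],2))
a=[]
for n,(x,y) in (("scene",(298,195)),("top",(140,160))):
    f=env.grab_frame(n); np.savez(n+'4.npz',**f); a.append(cv2.resize(f['pixels'][y:y+70,x:x+72,::-1],(390,379),interpolation=cv2.INTER_CUBIC))
cv2.imwrite('pics/dial.png',np.hstack(a))
E
```

```text
11.5 [537.1 210.2  82.9] [-1.7973e+02  1.7000e-01  1.0910e+02] [-0.81  0.81 -0.02]
```

View pics/dial.png

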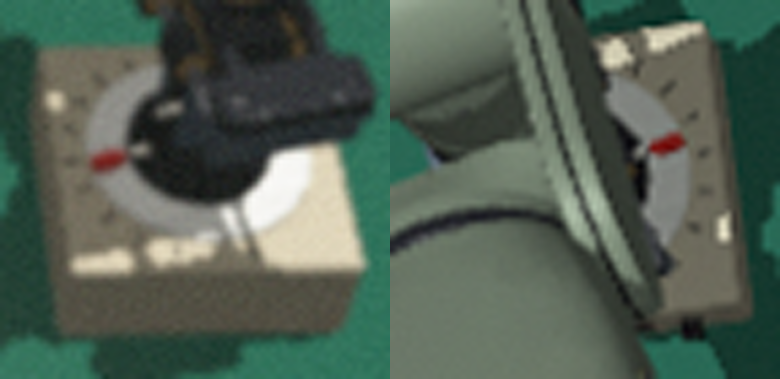

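The rim's white dot, at (143,150) in the left crop, appears to line up with the red mark at (108,160). I'll release, back off and measure with a clear view.

send_rows(steps=[[[0, 0, 0, 0, 0.5], [0, 0, 0, 0, 0.5], [0, 0, 0, 0, 0.5], [0, 0, 0, 0, 0.5], [0, 0, -0.5, 0, 0.5]]])

```text
time_s: 12.02
ee_pos: [536.2, 211.4, 98.3]
ee_rot: [-179.5, 0.0, 109.1]
force: [0.4, -0.0, 0.7]
gripper_width: 43.9
gripper_force: 0.0
```

send_rows(steps=[[[0, 0, -0.9, 0, 0.5], [0, 0, -0.9, 0, 0.5], [0, 0, -0.5, 0, 0.5], [-0.9, 0, 0, 0, 0.5], [-0.9, 0, 0, 0, 0.5]]])

```text
time_s: 12.43
ee_pos: [563.2, 145.2, 195.7]
ee_rot: [179.8, 0.0, 109.3]
force: [-0.5, -0.4, -0.8]
gripper_width: 45.5
gripper_force: 0.0
```

send_rows(steps=[[[-0.9, 0, 0, 0, 0.5], [-0.9, 0, 0, 0, 0.5], [-0.9, 0, 0, 0, 0.5], [-0.9, 0, 0, 0, 0.5], [0, 0, 0, 0, 0.5]]])

```text
time_s: 12.85
ee_pos: [611.1, 2.4, 193.3]
ee_rot: [-180.0, 0.2, 108.8]
force: [0.6, -0.1, -0.3]
gripper_width: 45.8
gripper_force: 0.0
```

```bash
python3 - <<'E'
from workcell import env
from m import *
np.set_printoptions(precision=1,suppress=True)
s=env.state(); print(s['time_s'],np.round(s['ee_pos'],1))
a=[]
for n,(x0,y0),bx,mb in (("scene",(298,195),(312,200,355,250),(308,215,322,232)),("top",(140,160),(150,170,200,212),(182,178,202,196))):
    f=env.grab_frame(n); np.savez(n+'5.npz',**f); v=V(f)
    a.append(cv2.resize(f['pixels'][y0:y0+70,x0:x0+72,::-1],(390,379),interpolation=cv2.INTER_CUBIC))
    X0,Y0,X1,Y1=bx; y,x=np.mgrid[Y0:Y1,X0:X1]; y,x=y.ravel(),x.ravel(); o,d=v.ray(np.c_[x,y]); C=o+d*v.d[y,x][:,None]
    k=(C[:,2]>94)&(C[:,2]<108);g=C[k]; r=cv2.minAreaRect(np.float32(g[:,:2])); print(n,'bar',len(g),g[:,:2].mean(0),r)
    w=np.linalg.svd(g[:,:2]-g[:,:2].mean(0))[2][0]; print(' bar axis',np.degrees(np.arctan2(w[1],w[0])))
    c,nn=cen(v,mb,redf); M=v.plane(c,70)[0]; 
    for q in ((537.6,212.4),g[:,:2].mean(0)): print(' mark',nn,M,np.degrees(np.arctan2(M[1]-q[1],M[0]-q[0])),np.hypot(M[1]-q[1],M[0]-q[0]))
cv2.imwrite('pics/dial2.png',np.hstack(a))
E
```

```text
12.85 [611.1   2.4 193.3]
scene bar 111 [537.1 212.6] ((534.8777465820312, 212.46548461914062), (17.65886116027832, 55.588260650634766), 20.322402954101562)
 bar axis 109.67611431506171
 mark 16 [551.2 167.6  70. ] -73.13847215060817 46.80273346878526
 mark 16 [551.2 167.6  70. ] -72.61094001743896 47.17327366808737
top bar 113 [537.9 212.9] ((538.5121459960938, 213.32464599609375), (14.70675277709961, 55.69731140136719), 19.1389102935791)
 bar axis -71.16973446612549
 mark 16 [553.7 166.5  70. ] -70.68570172598857 48.613278634884544
 mark 16 [553.7 166.5  70. ] -71.16463679109705 48.99474646363752
```

View pics/dial2.png

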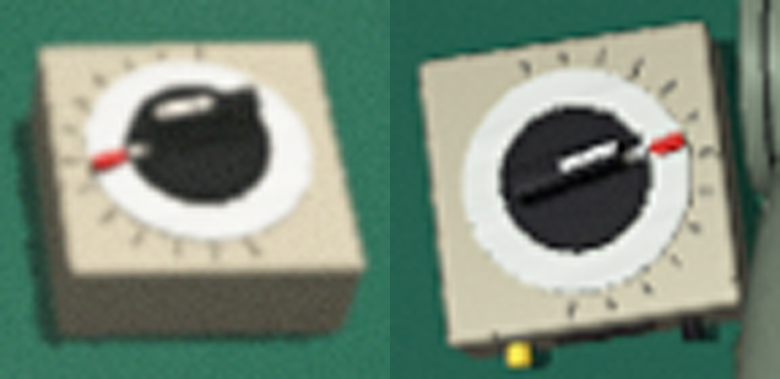

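With a clear view, the bar axis is at −71° and the mark at −71 to −72.6°, so the dial is set. One last look at the jig, using the saved frames, before handing in.

```bash
python3 - <<'E'
from m import *
a=[]
for n,(x,y) in (("scene5",(135,170)),("top5",(265,150))):
    v=V(n+'.npz'); a.append(cv2.resize(v.im[y:y+85,x:x+110,::-1],(396,306),interpolation=cv2.INTER_CUBIC))
cv2.imwrite('pics/jig5.png',np.hstack(a))
E
```

```text
(no output)
```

View pics/jig5.png

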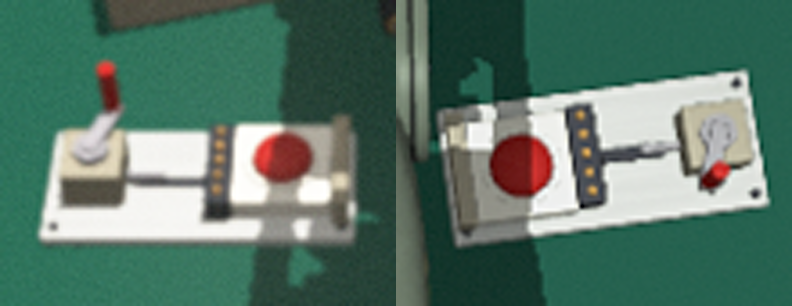

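The unit is square between the jaw, at (217,175), and the fence, at (340,170). The crank has stayed where I left it and the robot is clear of everything.

```bash
python3 -c "
from workcell import env
print(env.job_done())"
```

```text
the job is handed in; nothing more can be done
None
```

I handed the job in: the unit is clamped square against the fence, and the dial pointer is within about 1.5° of the red mark by my camera measurements; no verdict came back.

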